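# Open the mist line valve with its loose tee key

## Robot

A 7-joint arm with a two-finger parallel gripper is mounted at the origin on the work surface. World frame = base frame: x ahead of the robot, y to its left, z up, the work surface at z = 0. Lengths are in m, angles in rad, forces in N, time in s.
With the tool pointing down it reaches from about 0.425 to 0.875 m from the base axis. Payload 8.4 kg.
Tool frame: the origin (TCP) lies at the centre of the arm's flange, where the gripper is bolted on; the fingertips stand 173 mm ahead of it and the grasp point (between the pads) lies 155 mm ahead of it; y points along the fingers, x is the direction in which the jaws open and shut, and the axes are right-handed (so a half turn about y gives the same grasp; the last joint's range is limited). The gripper opens to 85 mm and grips with 20 to 120 N. Pads are 22 mm wide; open, the fingers measure 114 mm over their backs; the gripper's body (76 mm by 85 mm) begins 54 mm behind the grasp point. The pads swing forward as they close: fully open they stand 13 mm farther back than shut.
Start: joints at [1.061, 0.333, 0.04, 1.465, -0.013, 1.343, -0.059], TCP at [0.26, -0.596, 0.405] pointing down, gripper open.
Joint ranges: [-2.58, 2.58], [-0.38, 2.09], [-1.3, 1.39], [0.25, 2.4], [-1.5, 4.64], [0.08, 2.09], [-2.65, 2.65]. Speed limits (rad/s): [2.22, 2.22, 2.79, 2.79, 3.14, 3.14, 3.14].

## Interface

Orientations are given as a unit quaternion [x, y, z, w].
In Python, from workcell import r, cams gives the robot as it stands.
- The arm moves only by the tool send_rows, never from a script. Its argument "targets" is a list that holds one entry, the list of rows, each a list of 7 numbers: the finger opening in cm, from 0 to 8.54, then the shift along the tool's x, y, z in cm, then the turn, a rotation vector about the tool's x, y, z in degrees. A call has 1 to 12 rows; each row is the pose to reach, as a shift and turn from the pose measured when the call began, along the tool's axes at that moment; what a row does not reach only later rows make up. A row lasts 1/10 s, in which the tool goes at most 50 mm and 8.59 degrees, less where a joint would pass 70% of its speed; a pose out of reach is approached as far as the arm can. A call with a gripper value outside its range is refused whole. The fingers move at their own pace and stop on an object; "force" is the grip in N (left out, the last holds). Time passes only in rows, so rows that repeat a pose let the fingers close. It gives the time, the measured TCP pose, the force and the opening at its end, in the units of the state.
- r.get_state(): the state, without advancing time (a new reading comes with each control period).
- cams.grab_frame(name): name is "side" or "top"; returns the picture (384x512x3 uint8, red, green, blue); there is no depth.
- cams.camera_params(name): a dict with "fx", "fy", "cx", "cy" (pixels), "xyz" and "attitude" of the camera in the world. Camera axes: x right, y up, looking along -z (the intrinsics and any distortion apply to the point x, -y, -z); pixel columns grow to the right and rows downward; lengths in m; the calibration is good to about 2 mm. A picture is of the moment at which its call begins. camera_params takes no time and is no camera call.
- r.close_job(): hands the job in, once; it reports no verdict.
The state is a dict: "t": time; "joints": joint angles; "joint_vel": joint speeds; "joint_torque": joint torques, N m; "ee_pos": TCP position; "eef_rot": TCP orientation; "contact_force": force on the tool from outside, world axes, zero at the start; "torque": the same for the moment, N m; "gripper_width": finger opening in m.
Only numpy, scipy, OpenCV 4.12 (cv2) and the standard library are available. Lean on these libraries where they do the work, as an engineer would, in place of code of your own. Each camera call takes 0.05 s, during which the arm holds its last target. There are 200 camera calls.

## Task

Open the mist line's shut valve: take the tee key out of its wooden stand, feel for the angle at which its flat tang enters the slot in the valve's spindle and push it fully home, then turn the spindle clockwise until the key's handle lies along the pipe. Leave the key standing in the valve, and be gentle: never press or wrench the key hard against the valve, and leave everything else where it is.

Things in the scene. Friction and masses are not known exactly. Their poses are not given: they have to be found in the camera images.
- key: Loose steel tee key, about 0.25 kg, upright in the stand. Origin at the middle of the tang's lower end, z up. From below: flat tang 24 mm (key x) by 8 mm (key y), 24 mm long; round collar 36 mm dia from 24 to 30 mm; stem 12 mm dia; tee handle bar 90 mm long along key x, 12 mm wide along key y, 72 to 92 mm up. The same after a half turn. Key against valve, 45 N is too much.
- key_tip (a point): Middle of the lower end of the key's tang; axes as the key's. At the start the tang hangs in the stand; lift it at least 24 mm to clear.
- key_grip (a point): Middle of the tee bar, 82 mm above the key's tip; pinch across the 12 mm width (key y).
- stand: Fixed wooden block 75 x 75 x 45 mm tall; origin under its centre. The key's collar rests on its top, the tang loosely in its 29 x 13 mm hole, key x along the stand's x.
- valve: Fixed brass valve on a 170 x 100 x 12 mm board; origin under its centre, x along its 260 mm long, 26 mm dia copper pipe (axis 30 mm up). On top the spindle head, a 48 x 48 mm block from 42 to 70 mm up, turns about the vertical axis with 0.3 N m of friction: it stays put under a tang sliding on it with about 5 N, and stays where it is left.
- valve_slot (a point): Middle of the mouth of the head's slot, on its axis, 70 mm up; axes are the fixed valve's. Slot 26 x 10 mm, 28 mm deep, square-edged; home, the collar rests on the head. Slot angle not measured: shut, its long axis is 0.45 to 1.5 rad counter-clockwise (from above) of the pipe. Clockwise it ends at a rigid stop along the pipe; by the play the key may stand 0.1 rad past.
- cloche: bystander: glass cloche bell, 160 dia x 218 mm tall with a knob; origin under its centre
- weeder: bystander: stainless steel hand weeder lying flat, 310 mm long along its x, 22 mm thick; origin under it near its middle
- pot: bystander: square slate-grey ceramic pot, 110 x 110 x 100 mm tall; origin under its centre
- crate: bystander: empty black plastic flower crate, 200 x 240 x 100 mm tall; origin under its centre
- clay: bystander: small round terracotta pot, 90 dia x 85 mm; origin under its centre
- jar: bystander: glass jar, 70 dia x 100 mm; origin under its centre

How it is judged:
By the outcome, as a careful person would: the job done as asked, in the order asked, and still so for the second after the job is handed in, with the robot touching nothing.
It also fails if it takes over 67 s, if anything falls off the work surface, if the arm or the gripper's body presses on something with over 40 N, if the wrist force passes 120 N, or if a joint passes its speed limit or range.

## Working session

There is one attempt and no reset: what is moved stays moved. The work goes in short steps, Python scripts to look and compute and a tool call to move; the robot and the scene stay as the last step left them, time stands still between calls to the robot, and variables do not carry over. Pictures are saved under pics/ and viewed, about 8 in all and at most 12, crops included, and the job is handed in when it is done.

Besides the shell and the picture viewer there is one more tool, called after "Emit:" as a command line: name --argument value ..., lists and objects as JSON in quotes. send_rows: Moves the arm, as the interface text tells. Its arguments: {"type":"object","properties":{"targets":{"type":"array","items":{"type":"array","items":{"type":"array","items":{"type":"number"}}}},"force":{"type":"number"}},"required":["targets"]}

```bash
mkdir -p pics; python3 - <<'E'
from workcell import r, cams
import cv2
print(r.get_state())
for n in ("side","top"):
    print(n,cams.camera_params(n))
    cv2.imwrite(f"pics/{n}0.png",cams.grab_frame(n)[...,::-1])
E
```

```text
{'t': 0.0, 'joints': array([ 1.0608135 ,  0.33390308,  0.0398957 ,  1.46626662, -0.01340855,
        1.3433098 , -0.05849953]), 'joint_vel': array([-7.64606771e-04,  3.83823830e-04, -1.21684781e-03, -1.98245753e-04,
        3.82902002e-04, -9.52024036e-05, -3.13034387e-05]), 'joint_torque': array([-4.80685503e-04, -6.58554912e+01,  1.36529971e+00, -4.05578363e+01,
        1.68079021e-02,  1.24958844e-02,  3.44955561e-05]), 'ee_pos': array([ 0.2594732 , -0.59577146,  0.40382868]), 'eef_rot': array([-0.5911768 ,  0.38802615, -0.38702772,  0.59173917]), 'contact_force': array([-0.60867347,  0.42581666,  0.24214915]), 'torque': array([-0.01433397,  0.04514831, -0.0337171 ]), 'gripper_width': 0.08523002017211487}
side {'fx': 476.5381728646864, 'fy': 476.5381728646864, 'cx': 256.6707551782533, 'cy': 192.66548216316158, 'xyz': array([0.06949396, 0.95449094, 1.13576934]), 'attitude': array([-0.08601503,  0.37893662,  0.89628311, -0.21374057])}
top {'fx': 433.69149007222967, 'fy': 433.69149007222967, 'cx': 249.62703529202724, 'cy': 188.2941379736731, 'xyz': array([0.46860064, 0.02684568, 1.30440974]), 'attitude': array([ 0.01968127, -0.03814598, -0.69545509,  0.71728638])}
```

View pics/top0.png

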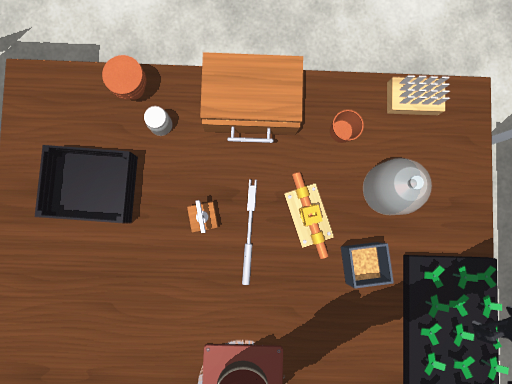

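View pics/side0.png

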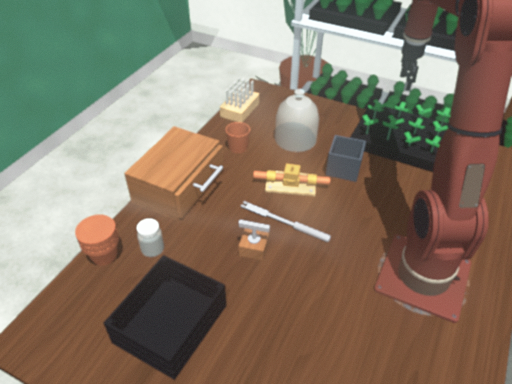

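Top view: the key in its stand is at about (202,216) and the valve at (311,214). The pipe runs from (298,176) to (323,256). I'll zoom in on both cameras in one composite.

```bash
cat > h.py <<'E'
import numpy as np, cv2
from scipy.spatial.transform import Rotation as R
from workcell import r, cams
def proj(n,p):
    c=cams.camera_params(n); q=(np.atleast_2d(p)-c["xyz"])@R.from_quat(c["attitude"]).as_matrix()
    return np.c_[c["cx"]+c["fx"]*q[:,0]/-q[:,2], c["cy"]+c["fy"]*(-q[:,1])/-q[:,2]]
def unproj(n,uv,z):
    c=cams.camera_params(n); uv=np.atleast_2d(uv).astype(float)
    d=np.c_[(uv[:,0]-c["cx"])/c["fx"],-(uv[:,1]-c["cy"])/c["fy"],-np.ones(len(uv))]@R.from_quat(c["attitude"]).as_matrix().T
    return c["xyz"]+d*((z-c["xyz"][2])/d[:,2])[:,None]
def crop(im,x,y,w,h,s): return cv2.resize(im[y:y+h,x:x+w],None,fx=s,fy=s,interpolation=cv2.INTER_CUBIC)
E
python3 - <<'E'
from h import *
t=cv2.imread("pics/top0.png");s=cv2.imread("pics/side0.png")
cv2.imwrite("pics/z0.png",np.vstack([np.hstack([crop(t,180,190,50,50,8)[:300],crop(t,280,175,50,50,8)[:300]])[:, :800],np.hstack([crop(s,230,210,50,50,8)[:300],crop(s,265,155,50,50,8)[:300]])]))
st=r.get_state();print(R.from_quat(st["eef_rot"]).as_matrix())
print(unproj("top",[[202,216],[311,214]],.1), proj("side",unproj("top",[[202,216]],.1)))
E
```

```text
[[ 3.99278140e-01 -6.65608502e-04  9.16829604e-01]
 [-9.16828693e-01  1.29640164e-03  3.99278684e-01]
 [-1.45434269e-03 -9.99998938e-01 -9.26241381e-05]]
[[ 0.48681177  0.1262021   0.1       ]
 [ 0.50152986 -0.17618575  0.1       ]] [[253.32354389 225.037157  ]]
```

View pics/z0.png

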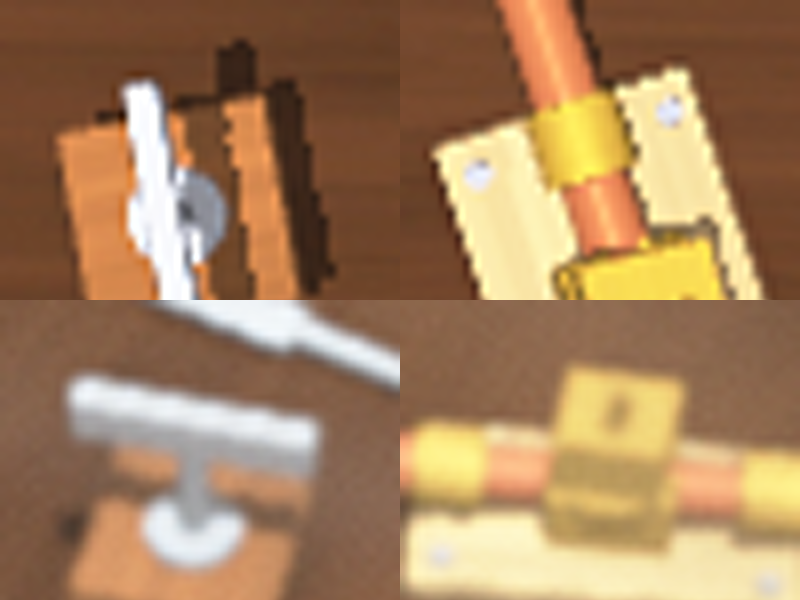

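Crop: the key bar, collar and stand are all clear. The valve head is cut off at the bottom, so I'll look at it whole.

```bash
python3 - <<'E'
from h import *
f=np.mean([cams.grab_frame("top").astype(float) for _ in range(6)],0); t=f[...,::-1].clip(0,255).astype(np.uint8)
f=np.mean([cams.grab_frame("side").astype(float) for _ in range(6)],0); s=f[...,::-1].clip(0,255).astype(np.uint8)
cv2.imwrite("pics/ta.png",t);cv2.imwrite("pics/sa.png",s)
cv2.imwrite("pics/z1.png",np.hstack([np.vstack([crop(t,185,195,36,27,11)[:290,:396],crop(s,275,160,36,27,11)[:290,:396]]),crop(t,296,199,30,44,13.2)[:580,:396]]))
E
```

```text
(no output)
```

View pics/z1.png

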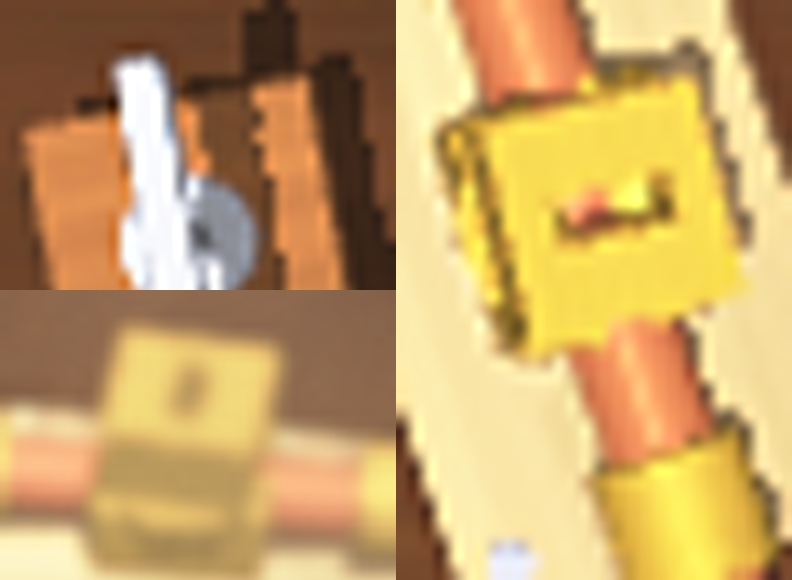

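The slot shows in the top view as a dark streak, its long axis close to perpendicular to the pipe. Next I'll rectify the images onto the known height planes to get metric positions.

```bash
cat >> h.py <<'E'
def ortho(n,im,cx,cy,z,half,px):
    """metric picture of plane z: right = -y, up = +x, px pixels per m"""
    N=int(2*half*px); a=np.arange(N)/px-half
    Y,X=np.meshgrid(cy-a,cx-a); P=np.c_[X.ravel(),Y.ravel(),np.full(X.size,z)]
    uv=proj(n,P).astype(np.float32).reshape(N,N,2)
    o=cv2.remap(im,uv[...,0],uv[...,1],cv2.INTER_CUBIC)
    for k in range(0,N,int(px*.01)): o[k,::4]=(255,0,0); o[::4,k]=(255,0,0)
    o[N//2,::2]=(0,0,255); o[::2,N//2]=(0,0,255)
    return o
E
python3 - <<'E'
from h import *
t=cv2.imread("pics/ta.png");s=cv2.imread("pics/sa.png")
K=[ortho(n,i,.485,.130,.113,.06,2400) for n,i in (("top",t),("side",s))]
V=[ortho(n,i,.500,-.178,.07,.04,3600) for n,i in (("top",t),("side",s))]
cv2.imwrite("pics/o1.png",np.vstack([np.hstack(K),np.hstack(V)]))
# board: cream mask in top at z=.012
hsv=cv2.cvtColor(t,cv2.COLOR_BGR2HSV)
print(hsv[190,320],hsv[216,311])
E
```

```text
[ 10 156 111] [ 16 173 178]
```

View pics/o1.png

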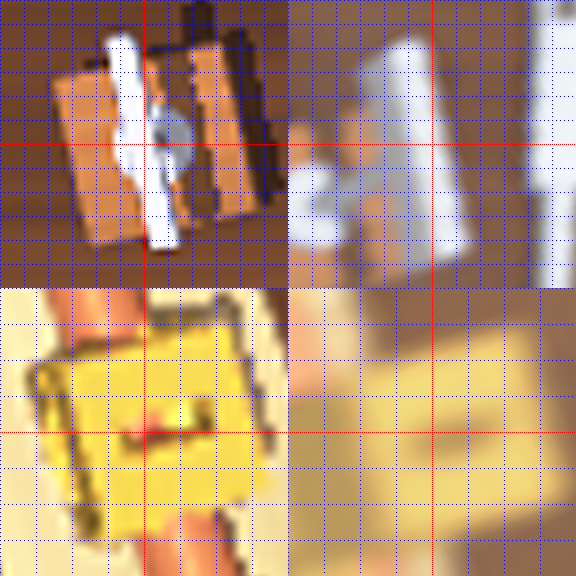

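```bash
cat >> h.py <<'E'
def go(x,y,z,yaw):
    """print shift cm and rotvec deg from the present pose to: TCP x,y,z, tool y down, tool z at yaw (deg)"""
    st=r.get_state(); Rm=R.from_quat(st["eef_rot"]); c,s=np.cos(np.radians(yaw)),np.sin(np.radians(yaw))
    T=R.from_matrix(np.array([[s,0,c],[-c,0,s],[0,-1,0]]))
    print("shift",(Rm.inv().apply(np.array([x,y,z])-st["ee_pos"])*100).round(2),"rot",np.degrees((Rm.inv()*T).as_rotvec()).round(1))
def stat():
    st=r.get_state(); m=R.from_quat(st["eef_rot"]).as_matrix()
    print("t",round(st["t"],2),"pos",st["ee_pos"].round(4),"yaw",np.degrees(np.arctan2(m[1,2],m[0,2])).round(2),"ydown",m[:,1].round(3),"F",st["contact_force"].round(2),"M",st["torque"].round(3),"w",round(st["gripper_width"],4),"q",st["joints"].round(2))
E
python3 - <<'E'
from h import *
stat(); go(.485,.130,.33,12)
t=cv2.imread("pics/ta.png"); hsv=cv2.cvtColor(t,cv2.COLOR_BGR2HSV)
# pipe: copper mask near valve
h,s,v=[hsv[...,i].astype(int) for i in range(3)]
m=np.zeros(t.shape[:2],bool); m[168:262,288:332]=True
m&=((h<13)&(s>90)&(v>150))
ys,xs=np.nonzero(m)
for a,b in ((170,195),(235,260)): 
    k=(ys>=a)&(ys<b); print(k.sum(),xs[k].min(),xs[k].max())
L=cv2.fitLine(np.c_[xs,ys].astype(np.float32),cv2.DIST_HUBER,0,.01,.01).ravel()
P=unproj("top",[L[2:]-35*L[:2],L[2:]+35*L[:2]],.035); d=P[0]-P[1]
print("pipe yaw",np.degrees(np.arctan2(d[1],d[0])), P)
# distance of the slot centre from pipe axis line
n=np.array([-d[1],d[0]])/np.hypot(*d[:2]); print(n@(np.array([.5005,-.184])-P[0,:2]))
E
```

```text
t 0.7 pos [ 0.2595 -0.5959  0.4047] yaw 23.54 ydown [ 0. -0. -1.] F [ 0.12 -0.3  -0.85] M [-0.024 -0.024  0.057] w 0.0854 q [ 1.06  0.33  0.04  1.47 -0.01  1.34 -0.06]
shift [-57.55   7.47  49.66] rot [ 0.  11.5  0. ]
104 292 303
108 316 327
pipe yaw 20.67210381184997 [[ 0.59602842 -0.14787138  0.035     ]
 [ 0.40476629 -0.22003691  0.035     ]]
-7.913970125607989e-05
```

Emit:
send_rows --targets '[[[8.5,-3.6,0.2,3.1,0,0.7,0],[8.5,-7.2,0.4,6.2,0,1.4,0],[8.5,-10.8,0.8,9.3,0,2.2,0],[8.5,-14.4,1.2,12.4,0,2.9,0],[8.5,-18,1.8,15.5,0,3.6,0],[8.5,-21.6,2.4,18.6,0,4.3,0],[8.5,-25.2,3,21.7,0,5,0],[8.5,-28.8,3.6,24.8,0,5.8,0],[8.5,-32.4,4.2,28,0,6.5,0],[8.5,-36,4.8,31,0,7.2,0],[8.5,-39.6,5.4,34,0,8,0],[8.5,-43,6,37,0,8.7,0]]]'

```text
t: 1.9
ee_pos: [0.4271, -0.0519, 0.345]
eef_rot: [-0.56, 0.431, -0.432, 0.56]
contact_force: [1.2, -0.2, 0.2]
gripper_width: 0.0849
```

```bash
python3 -c "
from h import *
stat(); go(.485,.130,.30,12)"
```

```text
t 1.9 pos [ 0.4271 -0.0519  0.345 ] yaw 14.8 ydown [ 0.001 -0.001 -1.   ] F [ 1.18 -0.18  0.16] M [-0.034 -0.057  0.007] w 0.0849 q [ 0.53 -0.05 -0.49  2.03 -0.03  1.16 -1.26]
shift [-16.11   4.49  10.24] rot [-0.1  2.8  0. ]
```

Emit:
send_rows --targets '[[[5,-3.6,1,2.2,0,0.6,0],[5,-7.2,2,4.4,0,1.2,0],[5,-10.4,3,6.6,0,1.8,0],[5,-13.5,4,8.6,0,2.4,0],[5,-15.3,4.5,9.8,0,2.8,0],[5,-16.1,4.5,10.2,0,2.8,0],[5,-16.1,4.5,10.2,0,2.8,0],[5,-16.1,4.5,10.2,0,2.8,0]]]'

```text
t: 2.7
ee_pos: [0.4846, 0.1288, 0.3001]
eef_rot: [0.549, -0.445, 0.446, -0.549]
contact_force: [-0.0, -1.0, -0.1]
gripper_width: 0.0502
```

```bash
python3 - <<'E'
from h import *
stat(); go(.485,.130,.258,12)
t=cams.grab_frame("top")[...,::-1].copy();s=cams.grab_frame("side")[...,::-1].copy()
g=proj("side",[r.get_state()["ee_pos"]+[0,0,-.155]])[0]; print(g,proj("side",[[.485,.13,.103]]))
cv2.imwrite("pics/g1.png",np.hstack([crop(t,170,170,80,100,5),crop(s,210,170,80,100,5)]))
E
```

```text
t 2.7 pos [0.4846 0.1288 0.3001] yaw 11.97 ydown [ 0.001 -0.001 -1.   ] F [-0.02 -1.   -0.13] M [ 0.035 -0.01  -0.002] w 0.0502 q [ 0.28  0.18 -0.68  1.92  0.13  1.09 -1.81]
shift [-0.12  4.21  0.06] rot [-0.1 -0.   0.1]
[253.69769948 215.1673091 ] [[253.29051846 225.4285431 ]]
```

View pics/g1.png

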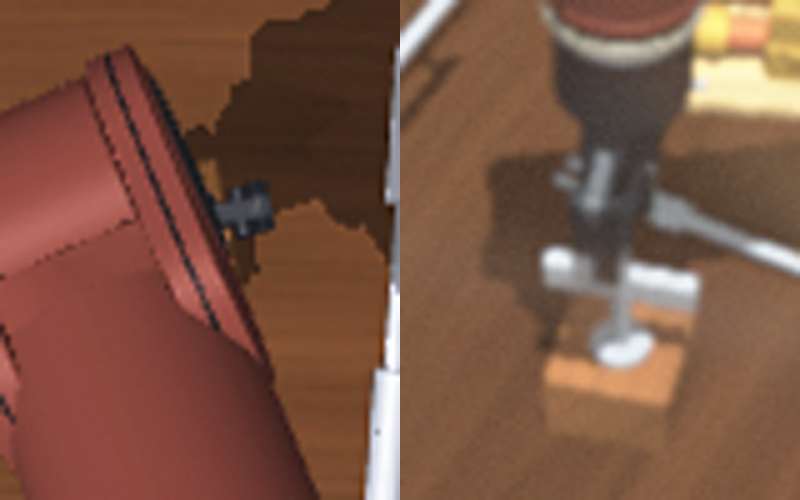

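Side view: the jaws straddle the bar at about its middle. I'll descend and grip.

Emit:
send_rows --targets '[[[5,-0.05,1.2,0,0,0,0],[5,-0.1,2.4,0.05,0,0,0],[5,-0.1,3.4,0.05,0,0,0],[5,-0.1,4.2,0.05,0,0,0],[5,-0.1,4.2,0.05,0,0,0],[0.5,-0.1,4.2,0.05,0,0,0],[0.5,-0.1,4.2,0.05,0,0,0],[0.5,-0.1,4.2,0.05,0,0,0],[0.5,-0.1,4.2,0.05,0,0,0],[0.5,-0.1,4.2,0.05,0,0,0]]]' --force 60

```text
t: 3.8
ee_pos: [0.4851, 0.1296, 0.2585]
eef_rot: [-0.549, 0.445, -0.446, 0.549]
contact_force: [0.2, 0.7, -0.1]
gripper_width: 0.011
```

```bash
python3 -c "
from h import *
stat()"
```

```text
t 3.8 pos [0.4851 0.1296 0.2585] yaw 11.9 ydown [ 0.002 -0.001 -1.   ] F [ 0.22  0.69 -0.06] M [ 0.187 -0.093  0.001] w 0.011 q [ 0.26  0.23 -0.67  1.96  0.17  1.   -1.85]
```

Emit:
send_rows --targets '[[[0.5,0,-0.8,0,0,0,0],[0.5,0,-1.8,0,0,0,0],[0.5,0,-3,0,0,0,0],[0.5,0,-4.5,0,0,0,0],[0.5,0,-6,0,0,0,0],[0.5,0,-7.5,0,0,0,0],[0.5,0,-9,0,0,0,0],[0.5,0,-10,0,0,0,0],[0.5,0,-10,0,0,0,0],[0.5,0,-10,0,0,0,0]]]'

```text
t: 4.8
ee_pos: [0.4848, 0.1296, 0.3584]
eef_rot: [-0.549, 0.445, -0.446, 0.549]
contact_force: [0.2, -0.5, -2.7]
gripper_width: 0.0107
```

```bash
python3 - <<'E'
from h import *
stat(); go(.5005,-.184,.36,105.5)
t=cams.grab_frame("top")[...,::-1].copy();s=cams.grab_frame("side")[...,::-1].copy()
e=r.get_state()["ee_pos"]; u=proj("side",[e+[0,0,-.155],e+[0,0,-.237]]).round(1);print(u)
cv2.imwrite("pics/g2.png",crop(s,210,120,100,125,5))
E
```

```text
t 4.8 pos [0.4848 0.1296 0.3584] yaw 11.9 ydown [ 0.002 -0.001 -1.   ] F [ 0.18 -0.54 -2.69] M [-0.     0.041  0.025] w 0.0107 q [ 0.3   0.11 -0.68  1.85  0.08  1.2  -1.78]
shift [31.01 -0.12 -4.93] rot [  0.  -93.6   0.2]
[[253.6 201.2]
 [253.5 221.2]]
```

View pics/g2.png

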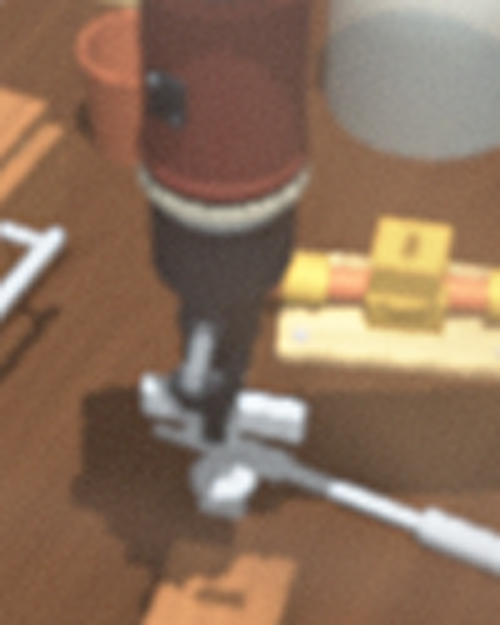

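Side view: the key is lifted clear. Its tang tip is at pixel (254,220), as predicted, and the weight reads 2.7 N. I'll carry it over the valve while turning it toward the slot angle.

Emit:
send_rows --targets '[[[0.5,1.5,0,-0.2,0,-6,0],[0.5,4,0,-0.6,0,-14,0],[0.5,7,0,-1.1,0,-22,0],[0.5,10,0,-1.6,0,-30,0],[0.5,13,0,-2,0,-38,0],[0.5,16,0,-2.5,0,-46,0],[0.5,19,0,-3,0,-54,0],[0.5,22,0,-3.5,0,-62,0],[0.5,25,0,-4,0,-70,0],[0.5,27.5,0,-4.4,0,-78,0],[0.5,29.5,0,-4.7,0,-86,0],[0.5,31,-0.1,-4.9,0,-93.6,0]]]'

```text
t: 6.1
ee_pos: [0.5003, -0.1856, 0.3581]
eef_rot: [0.701, 0.097, -0.097, -0.7]
contact_force: [-0.6, 0.1, -3.8]
gripper_width: 0.011
```

Emit:
send_rows --targets '[[[0.5,0,0,0,0,0,0],[0.5,0,0,0,0,0,0]]]'

```text
t: 6.3
ee_pos: [0.5, -0.1854, 0.3571]
eef_rot: [-0.7, -0.095, 0.096, 0.701]
contact_force: [0.5, 1.1, -2.7]
gripper_width: 0.0111
```

```bash
python3 -c "
from h import *
stat(); go(.5005,-.184,.317,105.5)"
```

```text
t 6.3 pos [ 0.5    -0.1854  0.3571] yaw 105.52 ydown [-0.002  0.    -1.   ] F [ 0.45  1.12 -2.74] M [ 0.037 -0.028 -0.029] w 0.0111 q [ 0.74  0.17 -0.52  1.79  0.09  1.21  0.47]
shift [0.1  4.01 0.12] rot [-0.1  0.  -0.1]
```

Emit:
send_rows --targets '[[[0.5,0.05,1.2,0.05,0,0,0],[0.5,0.1,2.4,0.1,0,0,0],[0.5,0.1,3.4,0.1,0,0,0],[0.5,0.1,3.9,0.1,0,0,0],[0.5,0.1,4,0.1,0,0,0],[0.5,0.1,4,0.1,0,0,0]]]'

```text
t: 6.9
ee_pos: [0.5007, -0.1842, 0.3171]
eef_rot: [-0.7, -0.095, 0.096, 0.701]
contact_force: [0.9, -0.5, -2.8]
gripper_width: 0.0112
```

```bash
python3 - <<'E'
from h import *
stat()
f=np.mean([cams.grab_frame("side").astype(float) for _ in range(4)],0)[...,::-1].clip(0,255).astype(np.uint8)
t=cams.grab_frame("top")[...,::-1]
e=r.get_state()["ee_pos"]; tip=e+[0,0,-.237]
print("tip",tip, proj("side",[tip,tip+[.001,0,0],tip+[0,.001,0],[.5005,-.184,.07],e+[0,0,-.155]]).round(2))
cv2.imwrite("pics/v1.png",np.hstack([crop(f,255,120,65,85,7),crop(t,290,185,40,85,7)]))
E
```

```text
t 6.9 pos [ 0.5007 -0.1842  0.3171] yaw 105.52 ydown [-0.002  0.    -1.   ] F [ 0.93 -0.5  -2.77] M [ 0.015 -0.056  0.037] w 0.0112 q [ 0.73  0.21 -0.51  1.84  0.11  1.13  0.45]
tip [ 0.50071779 -0.18427519  0.08055122] [[291.38 166.17]
 [291.11 166.08]
 [291.26 166.34]
 [291.22 168.59]
 [292.86 147.11]]
```

View pics/v1.png

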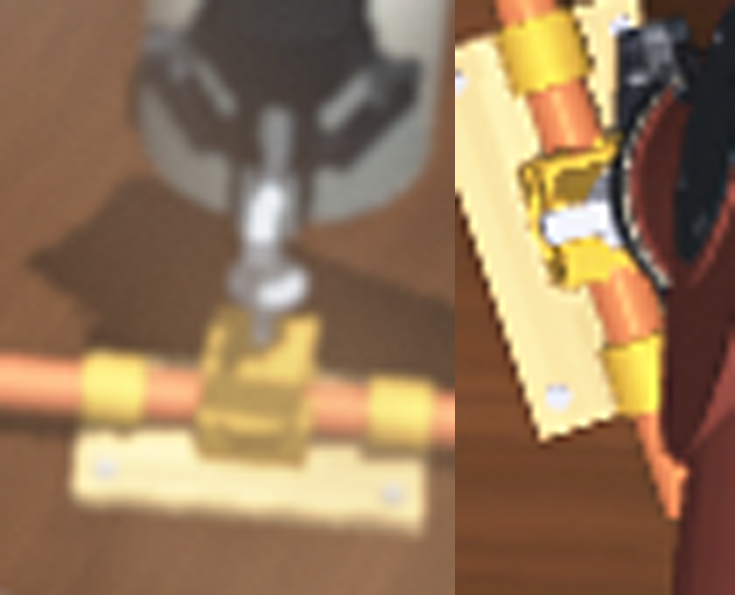

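The tang sits over the head at a matching angle (side crop (262,342), head centre about (264,345)). I'll lower it gently and feel for contact.

Emit:
send_rows --targets '[[[0.5,0,0.3,0,0,0,0],[0.5,0,0.6,0,0,0,0],[0.5,0,0.8,0,0,0,0],[0.5,0,0.8,0,0,0,0]]]'

```text
t: 7.55
ee_pos: [0.5005, -0.1843, 0.3091]
eef_rot: [-0.7, -0.095, 0.096, 0.701]
contact_force: [0.1, -0.2, -3.3]
gripper_width: 0.011
```

Emit:
send_rows --targets '[[[0.5,0,0.1,0,0,0,0],[0.5,0,0.2,0,0,0,0],[0.5,0,0.2,0,0,0,0]]]'

```text
t: 7.85
ee_pos: [0.5005, -0.1842, 0.3069]
eef_rot: [-0.7, -0.095, 0.096, 0.701]
contact_force: [-0.0, -0.3, -3.6]
gripper_width: 0.0109
```

```bash
python3 -c "
from h import *
stat()"
```

```text
t 7.85 pos [ 0.5005 -0.1842  0.3069] yaw 105.52 ydown [-0.002  0.001 -1.   ] F [-0.   -0.3  -3.63] M [ 0.172 -0.078 -0.044] w 0.0109 q [ 0.73  0.22 -0.51  1.85  0.12  1.11  0.44]
```

Emit:
send_rows --targets '[[[0.5,0,0.1,0,0,0,0],[0.5,0,0.15,0,0,0,0],[0.5,0,0.15,0,0,0,0]]]'

```text
t: 8.15
ee_pos: [0.5006, -0.1841, 0.3054]
eef_rot: [-0.7, -0.095, 0.096, 0.701]
contact_force: [-0.3, 0.9, -5.0]
gripper_width: 0.0111
```

```bash
python3 -c "
from h import *
stat()"
```

```text
t 8.15 pos [ 0.5006 -0.1841  0.3054] yaw 105.52 ydown [-0.002  0.001 -1.   ] F [-0.31  0.9  -4.95] M [ 0.196 -0.026  0.005] w 0.0111 q [ 0.73  0.22 -0.51  1.85  0.12  1.11  0.44]
```

Emit:
send_rows --targets '[[[0.5,0,0.1,0,0,0,0],[0.5,0,0.2,0,0,0,0],[0.5,0,0.2,0,0,0,0]]]'

```text
t: 8.45
ee_pos: [0.5005, -0.1841, 0.3032]
eef_rot: [-0.7, -0.095, 0.096, 0.701]
contact_force: [0.4, 0.6, -3.4]
gripper_width: 0.0109
```

```bash
python3 -c "
from h import *
stat()"
```

```text
t 8.45 pos [ 0.5005 -0.1841  0.3032] yaw 105.52 ydown [-0.002  0.001 -1.   ] F [ 0.42  0.64 -3.36] M [ 0.153 -0.077 -0.017] w 0.0109 q [ 0.73  0.22 -0.51  1.85  0.12  1.1   0.44]
```

Emit:
send_rows --targets '[[[0.5,0,0.1,0,0,0,0],[0.5,0,0.2,0,0,0,0],[0.5,0,0.3,0,0,0,0],[0.5,0,0.3,0,0,0,0]]]'

```text
t: 8.85
ee_pos: [0.5005, -0.1841, 0.3001]
eef_rot: [-0.7, -0.095, 0.096, 0.701]
contact_force: [0.4, 1.3, -2.9]
gripper_width: 0.011
```

```bash
python3 -c "
from h import *
stat()"
```

```text
t 8.85 pos [ 0.5005 -0.1841  0.3001] yaw 105.52 ydown [-0.003  0.001 -1.   ] F [ 0.38  1.28 -2.86] M [ 0.195 -0.086  0.014] w 0.011 q [ 0.73  0.22 -0.51  1.85  0.12  1.1   0.44]
```

The tang has entered with almost no force, about 7 mm in so far. Continuing down.

Emit:
send_rows --targets '[[[0.5,0,0.15,0,0,0,0],[0.5,0,0.3,0,0,0,0],[0.5,0,0.45,0,0,0,0],[0.5,0,0.5,0,0,0,0],[0.5,0,0.5,0,0,0,0]]]'

```text
t: 9.35
ee_pos: [0.5005, -0.1841, 0.2949]
eef_rot: [-0.7, -0.095, 0.096, 0.701]
contact_force: [1.5, 0.2, -4.7]
gripper_width: 0.0108
```

```bash
python3 -c "
from h import *
stat()"
```

```text
t 9.35 pos [ 0.5005 -0.1841  0.2949] yaw 105.52 ydown [-0.003  0.001 -1.   ] F [ 1.46  0.21 -4.67] M [ 0.12  -0.164  0.054] w 0.0108 q [ 0.73  0.23 -0.51  1.86  0.13  1.09  0.44]
```

Emit:
send_rows --targets '[[[0.5,0,0.15,0,0,0,0],[0.5,0,0.3,0,0,0,0],[0.5,0,0.45,0,0,0,0],[0.5,0,0.6,0,0,0,0],[0.5,0,0.7,0,0,0,0],[0.5,0,0.8,0,0,0,0],[0.5,0,0.8,0,0,0,0]]]'

```text
t: 10.05
ee_pos: [0.5005, -0.184, 0.2868]
eef_rot: [-0.7, -0.095, 0.096, 0.701]
contact_force: [1.1, 1.3, -3.6]
gripper_width: 0.011
```

```bash
python3 -c "
from h import *
stat()"
```

```text
t 10.05 pos [ 0.5005 -0.184   0.2868] yaw 105.53 ydown [-0.003  0.001 -1.   ] F [ 1.06  1.34 -3.6 ] M [ 0.116 -0.224  0.031] w 0.011 q [ 0.72  0.24 -0.51  1.87  0.13  1.07  0.43]
```

Tip at about 0.050, with 4 mm to go until the collar seats.

Emit:
send_rows --targets '[[[0.5,0,0.1,0,0,0,0],[0.5,0,0.2,0,0,0,0],[0.5,0,0.3,0,0,0,0],[0.5,0,0.3,0,0,0,0]]]'

```text
t: 10.45
ee_pos: [0.5005, -0.1841, 0.2837]
eef_rot: [-0.7, -0.095, 0.096, 0.701]
contact_force: [1.0, 0.3, -4.5]
gripper_width: 0.011
```

Emit:
send_rows --targets '[[[0.5,0,0.05,0,0,0,0],[0.5,0,0.1,0,0,0,0],[0.5,0,0.1,0,0,0,0]]]'

```text
t: 10.75
ee_pos: [0.5006, -0.1841, 0.2835]
eef_rot: [-0.7, -0.095, 0.096, 0.701]
contact_force: [-2.7, 1.0, 5.8]
gripper_width: 0.0112
```

```bash
python3 -c "
from h import *
stat()"
```

```text
t 10.75 pos [ 0.5006 -0.1841  0.2835] yaw 105.52 ydown [-0.002  0.001 -1.   ] F [-2.73  1.04  5.76] M [ 0.285  0.598 -0.001] w 0.0112 q [ 0.72  0.24 -0.51  1.87  0.13  1.07  0.43]
```

The collar is seated at TCP z 0.2835 (home expected at 0.283) with about 9 N of push. I'll turn clockwise in stages and watch the forces.

Emit:
send_rows --targets '[[[0.5,0,0,0,0,2,0],[0.5,0,0,0,0,5,0],[0.5,0,0,0,0,8,0],[0.5,0,0,0,0,10,0]]]'

```text
t: 11.15
ee_pos: [0.5009, -0.1838, 0.2836]
eef_rot: [-0.706, -0.033, 0.034, 0.707]
contact_force: [1.3, 0.8, -1.1]
gripper_width: 0.0112
```

```bash
python3 -c "
from h import *
stat()"
```

```text
t 11.15 pos [ 0.5009 -0.1838  0.2836] yaw 95.45 ydown [-0.001  0.001 -1.   ] F [ 1.33  0.84 -1.14] M [ 0.237 -0.557  0.309] w 0.0112 q [ 0.7   0.24 -0.49  1.87  0.13  1.06  0.26]
```

Emit:
send_rows --targets '[[[0.5,0,0,0,0,4,0],[0.5,0,0,0,0,8,0],[0.5,0,0,0,0,12,0],[0.5,0,0,0,0,16,0],[0.5,0,0,0,0,20,0],[0.5,0,0,0,0,24,0],[0.5,0,0,0,0,25,0]]]'

```text
t: 11.85
ee_pos: [0.501, -0.184, 0.2836]
eef_rot: [0.697, -0.121, 0.12, -0.697]
contact_force: [1.9, -0.2, -3.3]
gripper_width: 0.0113
```

```bash
python3 -c "
from h import *
stat()"
```

```text
t 11.85 pos [ 0.501  -0.184   0.2836] yaw 70.37 ydown [-0.001  0.    -1.   ] F [ 1.92 -0.16 -3.29] M [-0.302 -0.322  0.287] w 0.0113 q [ 0.66  0.23 -0.43  1.87  0.11  1.06 -0.17]
```

Emit:
send_rows --targets '[[[0.5,0,0,0,0,4,0],[0.5,0,0,0,0,8,0],[0.5,0,0,0,0,12,0],[0.5,0,0,0,0,16,0],[0.5,0,0,0,0,20,0],[0.5,0,0,0,0,24,0],[0.5,0,0,0,0,28,0],[0.5,0,0,0,0,30,0]]]'

```text
t: 12.65
ee_pos: [0.5009, -0.1843, 0.2836]
eef_rot: [0.642, -0.297, 0.297, -0.641]
contact_force: [-0.5, -1.0, -2.0]
gripper_width: 0.0108
```

```bash
python3 -c "
from h import *
stat()"
```

```text
t 12.65 pos [ 0.5009 -0.1843  0.2836] yaw 40.31 ydown [-0.001 -0.001 -1.   ] F [-0.54 -1.04 -2.02] M [-0.44  -0.052  0.285] w 0.0108 q [ 0.6   0.22 -0.37  1.88  0.09  1.06 -0.68]
```

Emit:
send_rows --targets '[[[0.5,0,0,0,0,4,0],[0.5,0,0,0,0,8,0],[0.5,0,0,0,0,12,0],[0.5,0,0,0,0,15,0],[0.5,0,0,0,0,17,0],[0.5,0,0,0,0,17,0]]]'

```text
t: 13.25
ee_pos: [0.5007, -0.1844, 0.2836]
eef_rot: [0.591, -0.389, 0.388, -0.59]
contact_force: [-0.9, -1.1, -1.3]
gripper_width: 0.0112
```

Emit:
send_rows --targets '[[[0.5,0,0,0,0,1,0],[0.5,0,0,0,0,2,0]]]'

```text
t: 13.45
ee_pos: [0.5007, -0.1844, 0.2836]
eef_rot: [0.585, -0.399, 0.398, -0.583]
contact_force: [0.0, -0.6, -0.6]
gripper_width: 0.0112
```

```bash
python3 -c "
from h import *
stat()"
```

```text
t 13.45 pos [ 0.5007 -0.1844  0.2836] yaw 21.35 ydown [-0.002 -0.001 -1.   ] F [ 0.03 -0.55 -0.56] M [-0.206  0.089  0.266] w 0.0112 q [ 0.57  0.22 -0.33  1.88  0.08  1.06 -1.  ]
```

Emit:
send_rows --targets '[[[0.5,0,0,0,0,1,0],[0.5,0,0,0,0,1.5,0],[0.5,0,0,0,0,1.5,0]]]'

```text
t: 13.75
ee_pos: [0.5007, -0.1844, 0.2836]
eef_rot: [0.579, -0.407, 0.406, -0.578]
contact_force: [0.1, 0.1, -1.4]
gripper_width: 0.0107
```

```bash
python3 -c "
from h import *
stat()"
```

```text
t 13.75 pos [ 0.5007 -0.1844  0.2836] yaw 19.84 ydown [-0.002 -0.001 -1.   ] F [ 0.1   0.09 -1.43] M [-0.198  0.023  0.273] w 0.0107 q [ 0.56  0.22 -0.33  1.88  0.08  1.06 -1.02]
```

Emit:
send_rows --targets '[[[0.5,0,0,0,0,1,0],[0.5,0,0,0,0,1.5,0],[0.5,0,0,0,0,1.5,0]]]'

```text
t: 14.05
ee_pos: [0.5007, -0.1844, 0.2836]
eef_rot: [0.574, -0.414, 0.414, -0.572]
contact_force: [-0.2, -1.1, -1.2]
gripper_width: 0.0115
```

```bash
python3 -c "
from h import *
stat()"
```

```text
t 14.05 pos [ 0.5007 -0.1844  0.2836] yaw 18.31 ydown [-0.002 -0.001 -1.   ] F [-0.2  -1.08 -1.18] M [-0.226  0.054  0.228] w 0.0115 q [ 0.56  0.22 -0.33  1.88  0.08  1.06 -1.05]
```

Emit:
send_rows --targets '[[[0.5,0,0,0,0,1,0],[0.5,0,0,0,0,1.5,0],[0.5,0,0,0,0,1.5,0]]]'

```text
t: 14.35
ee_pos: [0.5007, -0.1844, 0.2836]
eef_rot: [0.568, -0.422, 0.421, -0.567]
contact_force: [-0.9, -0.6, -1.7]
gripper_width: 0.0111
```

```bash
python3 -c "
from h import *
stat()"
```

```text
t 14.35 pos [ 0.5007 -0.1844  0.2836] yaw 16.78 ydown [-0.002 -0.001 -1.   ] F [-0.85 -0.6  -1.7 ] M [-0.245  0.125  0.35 ] w 0.0111 q [ 0.56  0.22 -0.32  1.88  0.08  1.06 -1.08]
```

Emit:
send_rows --targets '[[[0.5,0,0,0,0,0.5,0],[0.5,0,0,0,0,1,0],[0.5,0,0,0,0,1,0]]]'

```text
t: 14.65
ee_pos: [0.5007, -0.1845, 0.2836]
eef_rot: [0.565, -0.427, 0.426, -0.563]
contact_force: [-0.7, -1.3, -1.6]
gripper_width: 0.011
```

```bash
python3 -c "
from h import *
stat()"
```

```text
t 14.65 pos [ 0.5007 -0.1845  0.2836] yaw 15.75 ydown [-0.002 -0.001 -1.   ] F [-0.67 -1.32 -1.63] M [-0.243  0.014  0.285] w 0.011 q [ 0.56  0.22 -0.32  1.88  0.08  1.06 -1.09]
```

Emit:
send_rows --targets '[[[0.5,0,0,0,0,0.5,0],[0.5,0,0,0,0,1,0],[0.5,0,0,0,0,1,0]]]'

```text
t: 14.95
ee_pos: [0.5007, -0.1844, 0.2836]
eef_rot: [0.561, -0.432, 0.431, -0.559]
contact_force: [-0.1, -0.8, -0.9]
gripper_width: 0.0107
```

```bash
python3 -c "
from h import *
stat()
f=np.mean([cams.grab_frame('side').astype(float) for _ in range(4)],0)[...,::-1].clip(0,255).astype(np.uint8)
t=cams.grab_frame('top')[...,::-1]
cv2.imwrite('pics/v2.png',np.hstack([crop(f,250,120,75,85,7),crop(t,285,165,40,85,7)]))"
```

```text
t 14.95 pos [ 0.5007 -0.1844  0.2836] yaw 14.73 ydown [-0.002 -0.001 -1.   ] F [-0.06 -0.81 -0.94] M [-0.261  0.136  0.264] w 0.0107 q [ 0.56  0.22 -0.32  1.88  0.08  1.06 -1.11]
```

View pics/v2.png

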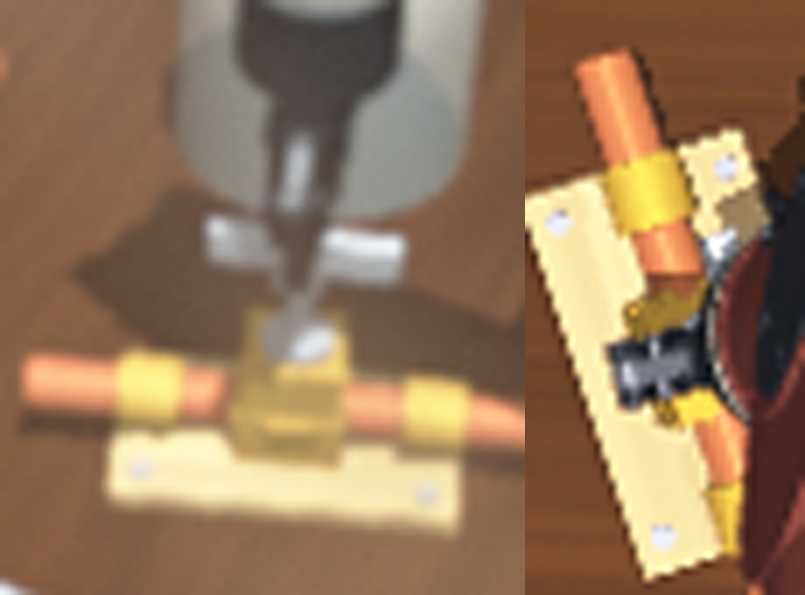

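Side view: the collar is seated on the head, and the handle (210,218)-(405,237) runs nearly parallel to the pipe (25,355)-(525,408). I'll measure the actual handle and pipe yaw from the edges.

```bash
cat >> h.py <<'E'
def edge(f,p0,p1,n,w=4):
    """sub-pixel rows of the strongest vertical gradient near the line p0-p1 -> fitted end points"""
    g=cv2.GaussianBlur(f.astype(np.float32).max(2),(0,0),.7); gy=np.abs(np.gradient(g,axis=0)); pts=[]
    for u in np.linspace(p0[0],p1[0],n):
        v=np.interp(u,[p0[0],p1[0]],[p0[1],p1[1]]); vs=np.arange(v-w,v+w,.25,dtype=np.float32)
        a=cv2.remap(gy,np.full((len(vs),1),u,np.float32),vs[:,None],cv2.INTER_LINEAR).ravel(); k=a.argmax()
        pts.append((u,vs[k]))
    L=cv2.fitLine(np.float32(pts),cv2.DIST_HUBER,0,.01,.01).ravel(); s=L[1]/L[0]
    return [(u,L[3]+s*(u-L[2])) for u in (p0[0],p1[0])]
def yaw2(n,e,z):
    P=unproj(n,e,z); d=P[0]-P[1]; a=np.degrees(np.arctan2(d[1],d[0])); return round((a+90)%180-90,2)
E
python3 - <<'E'
from h import *
f=np.mean([cams.grab_frame('side').astype(float) for _ in range(6)],0)
np.save("f2.npy",f)
o=lambda x,y:(250+x/7,120+y/7)
print("bar top-back edge L",yaw2("side",edge(f,o(215,217),o(265,223),12,2.5),.113),"full",yaw2("side",[edge(f,o(215,217),o(265,223),12,2.5)[0],edge(f,o(330,230),o(398,236),12,2.5)[1]],.113))
print("bar bottom edge",yaw2("side",[edge(f,o(215,262),o(255,266),12,2.5)[0],edge(f,o(335,275),o(395,283),12,2.5)[1]],.118-.02))
print("pipe top",yaw2("side",[edge(f,o(35,356),o(110,362),14,2.5)[0],edge(f,o(475,400),o(520,405),14,2.5)[1]],.04))
print("pipe bottom",yaw2("side",[edge(f,o(35,403),o(110,410),14,2.5)[0],edge(f,o(475,440),o(520,445),14,2.5)[1]],.025))
for y in (15,18,21,24): 
    d=np.array([np.cos(np.radians(y)),np.sin(np.radians(y)),0])*.045; c=np.array([.5007,-.184,.138]); q=proj("side",[c-d,c+d]); print(y,(q[1]-q[0])[1]/(q[1]-q[0])[0])
E
```

```text
bar top-back edge L 8.0 full 18.44
bar bottom edge 15.62
pipe top 17.38
pipe bottom 19.86
15 0.13608691675674636
18 0.10223598878274247
21 0.06872901130943972
24 0.035378997246235076
```

Emit:
send_rows --targets '[[[0.5,0,0,0,0,0.5,0],[0.5,0,0,0,0,1,0],[0.5,0,0,0,0,1,0]]]'

```text
t: 15.8
ee_pos: [0.5007, -0.1845, 0.2836]
eef_rot: [0.557, -0.437, 0.436, -0.555]
contact_force: [-1.2, -0.9, -1.5]
gripper_width: 0.0105
```

```bash
python3 -c "
from h import *
stat()"
```

```text
t 15.8 pos [ 0.5007 -0.1845  0.2836] yaw 13.72 ydown [-0.002 -0.001 -1.   ] F [-1.23 -0.87 -1.55] M [-0.245  0.113  0.241] w 0.0105 q [ 0.55  0.22 -0.32  1.88  0.08  1.06 -1.13]
```

Emit:
send_rows --targets '[[[0.5,0,0,0,0,0.5,0],[0.5,0,0,0,0,1,0],[0.5,0,0,0,0,1,0]]]'

```text
t: 16.1
ee_pos: [0.5006, -0.1844, 0.2836]
eef_rot: [0.553, -0.442, 0.441, -0.551]
contact_force: [-1.2, -0.4, -1.4]
gripper_width: 0.0108
```

```bash
python3 -c "
from h import *
stat(); F=[r.get_state()['torque'][2] for _ in range(3)]
f=np.mean([cams.grab_frame('side').astype(float) for _ in range(4)],0);np.save('f3.npy',f); stat()"
```

```text
t 16.1 pos [ 0.5006 -0.1844  0.2836] yaw 12.71 ydown [-0.002 -0.001 -1.   ] F [-1.17 -0.42 -1.36] M [-0.284  0.163  0.383] w 0.0108 q [ 0.55  0.22 -0.32  1.88  0.08  1.06 -1.15]
t 16.3 pos [ 0.5006 -0.1844  0.2836] yaw 12.73 ydown [-0.002 -0.001 -1.   ] F [-1.91 -1.15 -0.55] M [-0.21   0.165  0.428] w 0.0108 q [ 0.55  0.22 -0.32  1.88  0.08  1.06 -1.15]
```

Emit:
send_rows --targets '[[[0.5,0,0,0,0,0.5,0],[0.5,0,0,0,0,0.5,0]]]'

```text
t: 16.5
ee_pos: [0.5006, -0.1844, 0.2836]
eef_rot: [0.551, -0.444, 0.444, -0.55]
contact_force: [-1.4, -1.0, -1.1]
gripper_width: 0.011
```

```bash
python3 -c "
from h import *
stat()"
```

```text
t 16.5 pos [ 0.5006 -0.1844  0.2836] yaw 12.22 ydown [-0.002 -0.001 -1.   ] F [-1.38 -1.   -1.14] M [-0.262  0.229  0.508] w 0.011 q [ 0.55  0.22 -0.32  1.88  0.08  1.06 -1.15]
```

The stop is confirmed: the moment rises from 0.27 to 0.51 N m while the angle barely advances. I'll back the key off within its play so it stands unloaded and closer to the pipe line.

Emit:
send_rows --targets '[[[0.5,0,0,0,0,-1.5,0],[0.5,0,0,0,0,-3,0],[0.5,0,0,0,0,-4.5,0],[0.5,0,0,0,0,-5,0],[0.5,0,0,0,0,-5,0]]]'

```text
t: 17.0
ee_pos: [0.5007, -0.1844, 0.2836]
eef_rot: [0.57, -0.42, 0.419, -0.569]
contact_force: [0.0, 0.2, -2.0]
gripper_width: 0.0111
```

```bash
python3 -c "
from h import *
stat()"
```

```text
t 17.0 pos [ 0.5007 -0.1844  0.2836] yaw 17.23 ydown [-0.002 -0.001 -1.   ] F [ 0.01  0.22 -1.99] M [-0.068  0.009 -0.011] w 0.0111 q [ 0.56  0.22 -0.33  1.88  0.08  1.06 -1.07]
```

Emit:
send_rows --targets '[[[2,0,0,0,0,0,0],[4,0,0,0,0,0,0],[4,0,0,0,0,0,0],[4,0,0,0,0,0,0],[4,0,0,0,0,0,0],[4,0,0,0,0,0,0]]]'

```text
t: 17.6
ee_pos: [0.5007, -0.1844, 0.2836]
eef_rot: [0.57, -0.42, 0.419, -0.569]
contact_force: [-0.4, 0.0, 0.0]
gripper_width: 0.0401
```

Emit:
send_rows --targets '[[[4,0,-0.8,0,0,0,0],[4,0,-2,0,0,0,0],[4,0,-4,0,0,0,0],[4,0,-6.5,0,0,0,0],[4,0,-9,0,0,0,0],[4,0,-10,0,0,0,0],[4,0,-10,0,0,0,0]]]'

```text
t: 18.3
ee_pos: [0.5012, -0.1843, 0.3855]
eef_rot: [0.57, -0.419, 0.42, -0.569]
contact_force: [1.2, -0.2, 0.3]
gripper_width: 0.0401
```

```bash
python3 -c "
from h import *
stat(); go(.43,.05,.40,17)"
```

```text
t 18.3 pos [ 0.5012 -0.1843  0.3855] yaw 17.23 ydown [ 0.001 -0.002 -1.   ] F [ 1.22 -0.15  0.25] M [ 0.005  0.028 -0.062] w 0.0401 q [ 0.57  0.13 -0.33  1.76  0.05  1.26 -1.04]
shift [-24.49  -1.51   0.14] rot [-0.   0.2  0.1]
```

Moving the arm aside for a clear final look from both cameras.

Emit:
send_rows --targets '[[[4,-2,-0.5,0,0,0,0],[4,-5,-1,0,0,0,0],[4,-9,-1.5,0,0,0,0],[4,-13,-1.5,0,0,0,0],[4,-17,-1.5,0,0,0,0],[4,-21,-1.5,0,0,0,0],[4,-23.5,-1.5,0,0,0,0],[4,-24.5,-1.5,0,0,0,0],[4,-24.5,-1.5,0,0,0,0]]]'

```text
t: 19.2
ee_pos: [0.428, 0.0508, 0.3994]
eef_rot: [0.57, -0.418, 0.42, -0.569]
contact_force: [-0.3, -1.3, 0.2]
gripper_width: 0.0402
```

```bash
python3 - <<'E'
from h import *
stat()
f=np.mean([cams.grab_frame('side').astype(float) for _ in range(4)],0)[...,::-1].clip(0,255).astype(np.uint8)
t=np.mean([cams.grab_frame('top').astype(float) for _ in range(4)],0)[...,::-1].clip(0,255).astype(np.uint8)
a=ortho("top",t,.5,-.184,.138,.06,3300); b=ortho("side",f,.5,-.184,.138,.06,3300)
cv2.imwrite("pics/ff.png",f); cv2.imwrite("pics/ft.png",t)
cv2.imwrite("pics/e1.png",np.hstack([a,b]))
E
```

```text
t 19.2 pos [0.428  0.0508 0.3994] yaw 17.36 ydown [ 0.    -0.003 -1.   ] F [-0.29 -1.26  0.22] M [-0.036  0.034 -0.038] w 0.0402 q [ 0.37 -0.1  -0.55  1.94 -0.05  1.28 -1.43]
```

View pics/e1.png

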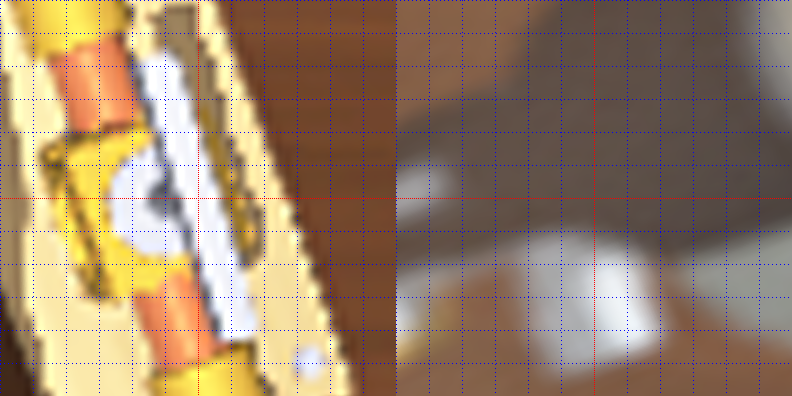

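View pics/ft.png

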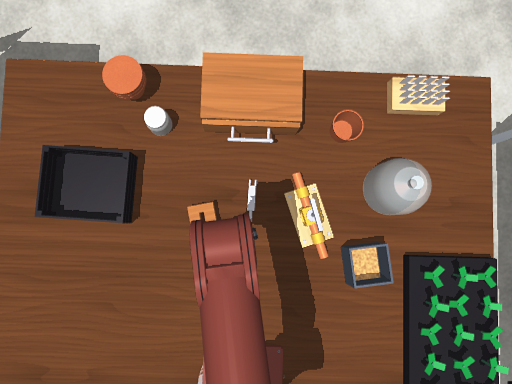

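Top view: the key stands in the valve, the collar is on the head, and nothing else has moved. In the ortho crop the handle runs (160,57)-(237,335), a few degrees clockwise of the pipe. I'll measure that precisely.

```bash
python3 - <<'E'
from h import *
t=cv2.imread("pics/ft.png"); hsv=cv2.cvtColor(t,cv2.COLOR_BGR2HSV); h,s,v=[hsv[...,i].astype(int) for i in range(3)]
# bar: white pixels; work in an upscaled ortho picture of z=.138 without grid
N=480;px=4000;a=np.arange(N)/px-.06
Y,X=np.meshgrid(-.184-a,.5-a); uv=proj("top",np.c_[X.ravel(),Y.ravel(),np.full(X.size,.138)]).astype(np.float32).reshape(N,N,2)
o=cv2.remap(t,uv[...,0],uv[...,1],cv2.INTER_LINEAR); H=cv2.cvtColor(o,cv2.COLOR_BGR2HSV)
m=((H[...,1]<60)&(H[...,2]>190)).astype(np.uint8)
# right-hand edge of the bar (away from collar), row by row
pts=[]
for k in range(90,390,4):
    x=np.nonzero(m[k])[0]; x=x[x<340]
    if len(x): pts.append((x.max(),k))
L=cv2.fitLine(np.float32(pts),cv2.DIST_HUBER,0,.01,.01).ravel(); print("bar right edge yaw",np.degrees(np.arctan2(L[0],L[1])),len(pts), pts[::12])
for th in (6,8,10,12,14,16,18,20,22):
    pass
# pipe now, same camera
mm=np.zeros(t.shape[:2],bool); mm[168:262,288:332]=True; mm&=(h<13)&(s>90)&(v>150)
ys,xs=np.nonzero(mm); k=(ys<200)|(ys>238)
L=cv2.fitLine(np.c_[xs,ys][k].astype(np.float32),cv2.DIST_HUBER,0,.01,.01).ravel()
print("pipe",yaw2("top",[L[2:]-35*L[:2],L[2:]+35*L[:2]],.035))
m0=cv2.imread("pics/ta.png"); # key in stand at the start, same method
uv=proj("top",np.c_[(X-.015).ravel(),(Y+.314).ravel(),np.full(X.size,.113)]).astype(np.float32).reshape(N,N,2)
H=cv2.cvtColor(cv2.remap(m0,uv[...,0],uv[...,1],cv2.INTER_LINEAR),cv2.COLOR_BGR2HSV); m=((H[...,1]<60)&(H[...,2]>190))
pl=[(np.nonzero(m[k])[0].min(),k) for k in list(range(90,180,4))+list(range(320,390,4)) if m[k].any()]
L=cv2.fitLine(np.float32(pl),cv2.DIST_HUBER,0,.01,.01).ravel(); print("key at start yaw",np.degrees(np.arctan2(L[0],L[1])))
E
```

```text
bar right edge yaw 18.085888 75 [(np.int64(220), 90), (np.int64(231), 138), (np.int64(250), 186), (np.int64(266), 234), (np.int64(277), 282), (np.int64(299), 330), (np.int64(311), 378)]
pipe 19.85
key at start yaw 12.609073
```

The handle is at about 18.1° against 19.9° for the pipe, so roughly 2° (0.03 rad) past and inside the 0.1 rad allowance. The spindle reached its stop. Handing in.

```bash
python3 -c "
from h import *
stat(); print(r.close_job())"
```

```text
t 19.6 pos [0.4289 0.049  0.3998] yaw 17.15 ydown [ 0.001 -0.002 -1.   ] F [0.01 0.15 0.02] M [-0.    -0.015 -0.011] w 0.0399 q [ 0.37 -0.1  -0.55  1.94 -0.05  1.28 -1.43]
the job is handed in; nothing more can be done
None
```

The valve is open: I turned the spindle clockwise to its stop and left the key standing in it, with the arm well clear. I handed the job in at 19.6 s of the 67 s allowed; it reports no verdict.

- **Key:** I took it from the stand (2.7 N on lifting). The slot angle read from the images was good enough that the tang slid in on the first try without any searching. The collar met the head at TCP z 0.2835 m (home expected at 0.283 m), with about 9 N of push.
- **Turn:** I turned it about 93° against a steady 0.25–0.3 N m. At the stop the moment rose to about 0.5 N m. I then backed the key off 5° within its play, until the moment read zero, and released it.
- **Last checks:** The final top picture shows the key upright in the valve and no visible change to the other objects.
- **Handle angle:** The top-camera edge fit puts the handle at about 18.1° and the pipe at 19.9°, so roughly 0.03 rad past.
- **Disagreements:** Reading the same rectified picture by eye gave 15.5° for the handle and 19.5° for the pipe, or about 0.07 rad past. My pipe readings ranged from 17° to 21° (side 17.4° and 19.9°, top 19.9° and 20.7°). Most comparisons put the handle within the 0.1 rad allowed. The worst pairing, 15.5° against 20.7°, gives 0.09 rad.

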